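# Close the second layer of a cross-bonded stack of brush cartons

## Robot

A 7-joint arm with a two-finger parallel gripper is mounted at the origin on the work surface. World frame = base frame: x ahead of the robot, y to its left, z up, the work surface at z = 0. Lengths are in mm, angles in rad, forces in N, time in s.
With the tool pointing down it reaches from about 350 to 900 mm from the base axis. Payload 8.1 kg.
Tool frame: the origin (TCP) lies on the front face of the gripper's body, between the roots of the fingers; the fingertips stand 73 mm ahead of it and the grasp point (between the pads) lies 54 mm ahead of it (env.finger_overhang is the distance from the TCP to the fingertips, in mm); z points along the fingers, y is the line along which they close (so a half turn about z gives the same grasp; the last joint's range is limited). The gripper opens to 85 mm and grips with 20 to 120 N. Pads are 22 mm wide; open, the fingers measure 114 mm over their backs; the gripper's body (76 mm by 85 mm) begins 54 mm behind the grasp point. The pads swing forward as they close: fully open they stand 13 mm farther back than shut.
Start: joints at [1.139, 0.434, 0.025, 1.573, -0.012, 1.134, -0.075], TCP at [201.794, -591.538, 303.923] pointing down, gripper open.
Joint ranges: [-2.62, 2.62], [-0.44, 2.09], [-1.27, 1.32], [0.08, 2.57], [-1.32, 4.46], [0.12, 2], [-2.74, 2.74]. Speed limits (rad/s): [2.22, 2.22, 3.01, 3.01, 3.14, 3.14, 3.14].

## Interface

Orientations are given as a 3x3 rotation matrix whose columns are the frame's x, y, z axes.
In Python, from bench import monitor, cams, ticket, recognise, regions_of, env gives the robot as it stands. The module is installed in compiled form; this text tells all that it offers.
- The arm moves only by the tool jog_arm, never from a script. Its arguments are lists of equal length, an entry for each row: "dp": the shift along the tool's x, y, z in mm, a list of three; "delta_rot": the turn, a rotation vector about the tool's x, y, z in rad, a list of three; "gripper": the closure in counts, from 0 (fully open) to 255 (shut). In form: {"dp": [[dx, dy, dz], ...], "delta_rot": [[wx, wy, wz], ...], "gripper": [gripper, ...]}. A call has 1 to 10 rows; each row shifts and turns the commanded pose from where the row before left it, along the tool's axes as they then stand; what a row does not reach is not made up. A row lasts 1/12 s, in which the tool goes at most 41.7 mm and 7.16 degrees, less where a joint would pass 70% of its speed; a pose out of reach is approached as far as the arm can. A call with a gripper value outside its range is refused whole. The fingers move at their own pace and stop on an object; the grip force is fixed at half the most. Time passes only in rows, so rows that do not move let the fingers close. It gives the time, the measured TCP pose, the force, the opening and the grip force at its end, in the units of the state.
- monitor.read_state(): the state, without advancing time (a new reading comes with each control period).
- cams.camera(name): name is "side" or "top" or "wrist"; returns (picture, depth): 384x512x3 uint8, red, green, blue; 384x512 float32, mm along the optical axis (not along the pixel's ray), 0 where there is no reading.
- cams.get_calibration(name): a dict with "fx", "fy", "cx", "cy" (pixels), "k1" (the pictures are not rectified: a ray, as slopes to the right and down, at radius r is drawn at 1 + k1 r^2 times it, then the intrinsics apply), "T" (4x4, takes a point from camera to world coordinates). Camera axes: x right, y up, looking along -z (the intrinsics and any distortion apply to the point x, -y, -z); pixel columns grow to the right and rows downward; lengths in mm; the calibration is good to about 2 mm. A picture is of the moment at which its call begins: read the wrist's pose just before it. get_calibration takes no time and is no camera call; for the wrist camera it gives the pose at the moment of the call.
- ticket.close_job(): hands the job in; it is judged then, once.
Trained networks look in the newest picture that a camera, given by its name, has taken for a name from the list of things; names that differ only in an ending like _2 or _b are one class to them, and where a whole thing is asked for, a point or a joint stands for the part that bears it (a point fixed in the world has none). Each returns a list of dicts, best first, with "conf" (0 to 1); they miss things now and then, are a little off and sometimes report something else, mostly with a low value. They report only what shows in the picture. A call takes as long as a camera call. They do not tell look-alikes from the thing itself.
- recognise(camera, thing): "box" ([left, top, width, height] in pixels, round what is visible of it).
- regions_of(camera, thing): "region" (384x512 bool, what is visible of it) and "box" ([left, top, width, height] in pixels, round what is visible of it).
The state is a dict: "time_s": time; "joint_positions": joint angles; "joint_vel": joint speeds; "effort": joint torques, N m; "tcp_pos": TCP position; "ee_rot": TCP orientation; "contact_force": force on the tool from outside, world axes, zero at the start; "wrist_torque": the same for the moment, N m; "grip_width": finger opening in mm; "grip_force": force on a finger pad.
Only numpy, scipy, OpenCV 4.12 (cv2) and the standard library are available. Lean on these libraries where they do the work, as an engineer would, in place of code of your own. Each camera call takes 0.05 s, during which the arm holds its last target. There are 200 camera calls.

## Task

Finish the second layer of brush cartons on the plywood board: lay the two spare cartons from the bench flat, label up, in its two empty places, so that the layer is the same pinwheel as the one below but turned the other way, every carton bridging a joint underneath and in line with the edges of the stack. Set each carton down rather than dropping it, and leave the cartons already laid and the other things on the bench where they are.

Things in the scene. Friction and masses are not known exactly. Their poses are not given: they have to be found in the camera images.
- board: Square plywood board, 264 mm, on bearers, deck 30 mm above the bench; fixed, any yaw. Origin under its centre at bench level, x, y along its edges, z up. On it lie cartons, four to a layer: a pinwheel round an open middle 126 mm square, filling a 246 mm square centred on the board, 6 mm gaps where an end meets the next one's side. Each layer mirrors the one below. Undersides: layer one z = 30, two z = 75
- spare_1: Loose packed carton lying flat on the bench to the robot's right, label up, red mark on the label: rigid kraft box 180 (x) x 60 (y) x 45 (z) mm, 0.2 to 0.4 kg, taped along the top. Origin at the centre of its underside, x along its length. Can be gripped across its 60 mm width at about 40 N
- spare_2: Second spare, like spare_1, farther to the right. The two empty places of the second layer, carton centre x, y in the board's frame in mm: (-93, 33) with its length along the board's y, and (-33, -93) with its length along x; underside z = 75. Either spare in either place, either end first
- lower_1: Same carton as spare_1 (180 x 60 x 45 mm, origin at the centre of its underside, x along its length), blue mark; loose, laid in the first layer, at (-33, 93) mm in the board's frame, length along the board's x
- lower_2: Same carton as spare_1 (180 x 60 x 45 mm, origin at the centre of its underside, x along its length), blue mark; loose, laid in the first layer at (93, 33) mm, length along the board's y
- lower_3: Same carton as spare_1 (180 x 60 x 45 mm, origin at the centre of its underside, x along its length), blue mark; loose, laid in the first layer at (33, -93) mm, length along x
- lower_4: Same carton as spare_1 (180 x 60 x 45 mm, origin at the centre of its underside, x along its length), blue mark; loose, laid in the first layer at (-93, -33) mm, length along y
- upper_1: Same carton as spare_1 (180 x 60 x 45 mm, origin at the centre of its underside, x along its length), blue mark; loose, already laid in the second layer at (33, 93) mm in the board's frame, length along x; top 120 mm above the bench
- upper_2: Same carton as spare_1 (180 x 60 x 45 mm, origin at the centre of its underside, x along its length), blue mark; loose, already laid in the second layer at (93, -33) mm, length along y; top 120 mm above the bench
- brush_jar: White pot, 76 mm across and 100 mm high, with brushes standing in it up to about 190 mm; origin under its centre; bystander, left of the robot
- tape_dispenser: Black tape dispenser with a roll, 150 x 62 x 104 mm high, origin under its centre; bystander, far side of the bench
- ferrule_bin: Small open blue bin of metal ferrules, 150 x 100 x 50 mm, origin under its centre; bystander, to the left of the board
- brush_bundle: Flat banded bundle of brushes, about 180 x 40 x 14 mm, lying along its x, origin under its centre; bystander, to the right near the robot
Things that resemble listed ones, but are neither listed nor needed, are in the scene too. What is shaped like the spare_2 but green is not meant. Leave any pink look-alike of the spare_1 alone.

How it is judged (in metres and radians):
At the end, for the whole second after the job is handed in: One spare lies in each empty place: within 12 mm along each board edge and 5 degrees, underside within 6 mm of the lower tops, flat within 3.4 degrees, label up, released, at rest. Laid cartons shifted under 12 mm, flat within 3.4 degrees; pot, dispenser, bin, bundle shifted under 30 mm ((((x of spare_1 in the frame of board between -0.105 and -0.081 m and y of spare_1 in the frame of board between 0.021 and 0.045 m and z of spare_1 in the frame of board between 0.069 and 0.081 m and angle between the x axis of spare_1 and the y axis of board, either way round below 0.09 rad) and (x of spare_2 in the frame of board between -0.045 and -0.021 m and y of spare_2 in the frame of board between -0.105 and -0.081 m and z of spare_2 in the frame of board between 0.069 and 0.081 m and angle between the x axis of spare_2 and the x axis of board, either way round below 0.09 rad)) or ((x of spare_1 in the frame of board between -0.045 and -0.021 m and y of spare_1 in the frame of board between -0.105 and -0.081 m and z of spare_1 in the frame of board between 0.069 and 0.081 m and angle between the x axis of spare_1 and the x axis of board, either way round below 0.09 rad) and (x of spare_2 in the frame of board between -0.105 and -0.081 m and y of spare_2 in the frame of board between 0.021 and 0.045 m and z of spare_2 in the frame of board between 0.069 and 0.081 m and angle between the x axis of spare_2 and the y axis of board, either way round below 0.09 rad))) and angle between each of spare_1, spare_2, lower_1, lower_2, lower_3, lower_4, upper_1, upper_2's own z axis and vertical below 0.06 rad and linear speed of each of spare_1, spare_2 below 0.02 m/s and contact force between the fingers and spare_1 below 0.1 N and contact force between the fingers and spare_2 below 0.1 N and distance of each of lower_1, lower_2, lower_3, lower_4, upper_1, upper_2 from where it was at the start of the episode below 0.012 m and distance of each of brush_jar, tape_dispenser, ferrule_bin, brush_bundle from where it was at the start of the episode below 0.03 m); the robot touches nothing.
It fails at once if the pot, tape dispenser, bin or brush bundle is shifted by more than 30 mm (distance of any of brush_jar, tape_dispenser, ferrule_bin, brush_bundle from where it was at the start of the episode above 0.03 m).
It fails at once if a spare carton is dropped or thrown: faster than 0.6 m/s with the fingers off it (a fall of about 18 mm) ((contact force between the fingers and spare_1 below 0.01 N and linear speed of spare_1 above 0.6 m/s) or (contact force between the fingers and spare_2 below 0.01 N and linear speed of spare_2 above 0.6 m/s)).
It also fails if it takes over 54 s, if anything falls off the work surface, if the arm or the gripper's body presses on something with over 40 N, if the wrist force passes 120 N, or if a joint passes its speed limit or range.

## Working session

There is one attempt and no reset: what is moved stays moved. The work goes in short steps, Python scripts to look and compute and a tool call to move; the robot and the scene stay as the last step left them, time stands still between calls to the robot, and variables do not carry over. Pictures are saved under pics/ and viewed, at most 10 in all, crops included, and the job is handed in when it is done.

Besides the shell and the picture viewer there is one more tool, called after "Call:" by a JSON object that holds its "api" and its "payload", one argument or row to a line. jog_arm: Moves the arm, as the interface text tells. Its arguments: {"type":"object","properties":{"dp":{"type":"array"},"delta_rot":{"type":"array"},"gripper":{"type":"array"}},"required":["dp","delta_rot","gripper"]}

```bash
mkdir -p pics; cat > h.py <<'E'
import numpy as np, cv2
from bench import monitor, cams, ticket, recognise, regions_of, env
def cloud(name):
    c=cams.get_calibration(name); im,d=cams.camera(name)
    K=np.array([[c["fx"],0,c["cx"]],[0,c["fy"],c["cy"]],[0,0,1.]])
    v,u=np.mgrid[:384,:512]
    p=cv2.undistortPoints(np.stack([u,v],-1).reshape(-1,1,2).astype(float),K,np.array([c["k1"],0,0,0,0.])).reshape(384,512,2)
    P=np.stack([p[...,0]*d,-p[...,1]*d,-d],-1)
    W=P@c["T"][:3,:3].T+c["T"][:3,3]
    W[d<=0]=np.nan
    return im,W
def save(n,im): cv2.imwrite("pics/"+n,im[...,::-1])
E
python3 - <<'E'
from h import *
im,W=cloud("top"); im2,W2=cloud("side")
np.savez("t.npz",im=im,W=W)
save("ts.png",cv2.resize(im,(800,600)))
save("s.png",im2)
s=monitor.read_state();print(s["time_s"],s["tcp_pos"],s["ee_rot"],s["grip_width"])
for r in regions_of("top","spare_1"):
    m=r["region"]; p=W[m]; z=np.nanmedian(p[:,2]); q=p[abs(p[:,2]-z)<6][:,:2].astype(np.float32)
    print(round(r["conf"],2),r["box"],z.round(1),cv2.minAreaRect(q),im[m].mean(0).round())
E
```

```text
0.1 [ 201.64412473 -591.20089532  303.21040991] [[ 9.46466172e-01  3.22802503e-01 -5.74113377e-04]
 [ 3.22802990e-01 -9.46465283e-01  1.30275010e-03]
 [-1.22847386e-04 -1.41833442e-03 -9.99998987e-01]] 84.98088221177423
0.96 [386.8, 145.6, 22.5, 52.5] 43.4 ((601.9423217773438, -589.3126831054688), (61.90481948852539, 179.83462524414062), 85.25797271728516) [ 99. 208. 111.]
0.94 [265.4, 226.8, 51.6, 43.2] 44.2 ((329.3834228515625, -175.62869262695312), (61.121456146240234, 181.1998291015625), 37.48172378540039) [249. 207. 221.]
0.78 [327.3, 163.4, 24.8, 52.5] 43.6 ((546.4006958007812, -369.5675354003906), (59.285030364990234, 177.6920166015625), 83.93379211425781) [244. 216. 158.]
0.6 [283.7, 160.3, 27.0, 50.1] 44.2 ((555.026611328125, -214.7093505859375), (179.427001953125, 60.92793655395508), 5.973425388336182) [248. 223. 165.]
0.38 [197.6, 189.8, 52.7, 19.6] 74.4 ((504.64501953125, 46.986759185791016), (60.1509895324707, 178.45413208007812), 10.75226879119873) [247. 232. 179.]
```

View pics/ts.png

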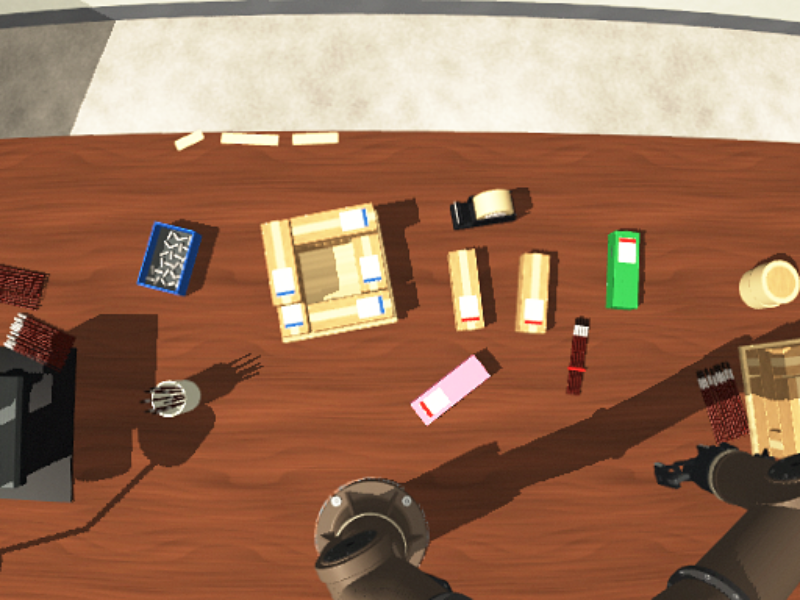

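The top view shows the stack at about (330,272), the two spares at (465,290) and (533,292), pink and green look-alikes at (450,390) and (623,270). Next I fit the board from the upper and lower carton tops.

```bash
python3 - <<'E'
from h import *
f=np.load("t.npz");W=f["W"]
near=(W[...,0]>380)&(W[...,0]<780)&(W[...,1]>-130)&(W[...,1]<260)
for lo,hi in((110,130),(65,85),(20,38)):
    m=(near&(W[...,2]>lo)&(W[...,2]<hi)).astype(np.uint8)
    n,l,st,_=cv2.connectedComponentsWithStats(m,connectivity=4)
    for i in range(1,n):
        if st[i,4]<60: continue
        p=W[l==i]; print(lo,st[i],np.median(p[:,2]).round(1),cv2.minAreaRect(p[:,:2].astype(np.float32)))
E
```

```text
110 [186 130  55  27 920] 119.4 ((687.2489624023438, 80.47111511230469), (59.649959564208984, 181.70626831054688), 10.948708534240723)
110 [167 141  26  54 925] 119.5 ((603.751220703125, 191.33978271484375), (178.63211059570312, 58.58340835571289), 10.457108497619629)
65 [225 148  23  39 620] 74.8 ((611.8651123046875, 4.722171783447266), (123.4138412475586, 59.96669006347656), 10.269316673278809)
65 [197 185  55  27 930] 74.5 ((504.97991943359375, 45.90220642089844), (60.84650421142578, 180.6843719482422), 10.65086555480957)
65 [177 191  21  24 352] 74.9 ((487.8548278808594, 171.37844848632812), (72.60089874267578, 61.49093246459961), 11.249642372131348)
20 [180 134  75  85 375] 29.5 ((589.549072265625, 95.43621063232422), (263.3377380371094, 264.85833740234375), 10.722992897033691)
20 [ 190  152   46   44 1210] 29.4 ((599.0277709960938, 91.1419448852539), (133.89907836914062, 140.8127899169922), 11.468875885009766)
```

View pics/s.png

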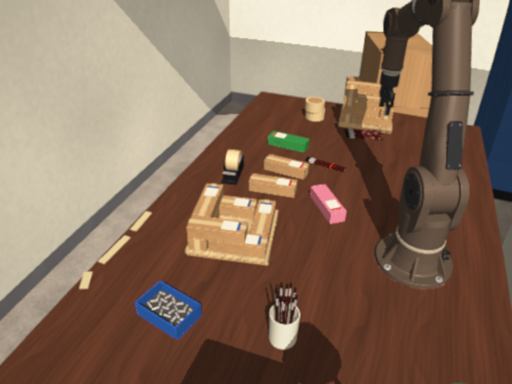

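The side view agrees with this: cartons in the same arrangement, nothing tall along the way. The fitted board centre is (589.4, 95.0) with a yaw of 10.7°. I'll move over the nearer spare first.

Call:
{"api": "jog_arm", "payload": {
  "dp": [
    [0,0,0],
    [0,0,0],
    [20,-17,3],
    [20,-17,3],
    [20,-17,3],
    [20,-17,3],
    [20,-17,3],
    [20,-17,3],
    [20,-17,3],
    [20,-17,3]
  ],
  "delta_rot": [
    [0,0,0.112],
    [0,0,0.112],
    [0,0,0],
    [0,0,0],
    [0,0,0],
    [0,0,0],
    [0,0,0],
    [0,0,0],
    [0,0,0],
    [0,0,0]
  ],
  "gripper": [0,0,0,0,0,0,0,0,0,0]
}}

```text
time_s: 0.98
tcp_pos: [347.3, -438.4, 279.6]
ee_rot: [[0.995, 0.104, -0.0], [0.104, -0.995, 0.0], [-0.0, -0.0, -1.0]]
contact_force: [0.4, -0.6, -0.1]
grip_width: 85.5
grip_force: 0.0
```

Call:
{"api": "jog_arm", "payload": {
  "dp": [
    [23,-20,3],
    [23,-20,3],
    [23,-20,3],
    [23,-20,3],
    [23,-20,3],
    [23,-20,3],
    [23,-20,3],
    [23,-20,3],
    [23,-20,3],
    [23,-20,3]
  ],
  "delta_rot": [
    [0,0,0],
    [0,0,0],
    [0,0,0],
    [0,0,0],
    [0,0,0],
    [0,0,0],
    [0,0,0],
    [0,0,0],
    [0,0,0],
    [0,0,0]
  ],
  "gripper": [0,0,0,0,0,0,0,0,0,0]
}}

```text
time_s: 1.82
tcp_pos: [555.3, -215.3, 249.6]
ee_rot: [[0.995, 0.105, -0.0], [0.105, -0.995, 0.0], [-0.0, -0.0, -1.0]]
contact_force: [0.7, -0.2, 0.2]
grip_width: 85.3
grip_force: 0.0
```

Call:
{"api": "jog_arm", "payload": {
  "dp": [
    [0,0,0],
    [0,0,0]
  ],
  "delta_rot": [
    [0,0,0],
    [0,0,0]
  ],
  "gripper": [0,0]
}}

```text
time_s: 1.98
tcp_pos: [555.5, -214.3, 249.3]
ee_rot: [[0.994, 0.109, -0.001], [0.109, -0.994, 0.001], [-0.0, -0.001, -1.0]]
contact_force: [-1.3, -1.6, 0.3]
grip_width: 85.2
grip_force: 0.0
```

```bash
cat >> h.py <<'E'
def plan(x,y,yaw,z):
    s=monitor.read_state();R=np.array(s["ee_rot"]);p=np.array(s["tcp_pos"])
    th=np.degrees(np.arctan2(R[1,0],R[0,0])); w=-np.radians(yaw-th)
    t=np.radians(yaw); Rt=np.array([[np.cos(t),np.sin(t),0],[np.sin(t),-np.cos(t),0],[0,0,-1]])
    d=np.array([x,y,z])-p
    rv=cv2.Rodrigues(R.T@Rt)[0].ravel()
    print("t",round(s["time_s"],2),"tcp",p.round(1),"yaw",th.round(2),"width",round(s["grip_width"],1),"F",np.round(s["contact_force"],1))
    print("rot first",rv.round(4),"then dp",(Rt.T@d).round(1),"| dp before rot",(R.T@d).round(1))
def comps(W,bounds,zr,minn=200):
    x0,x1,y0,y1=bounds
    m=((W[...,0]>x0)&(W[...,0]<x1)&(W[...,1]>y0)&(W[...,1]<y1)&(W[...,2]>zr[0])&(W[...,2]<zr[1])).astype(np.uint8)
    n,l,st,_=cv2.connectedComponentsWithStats(m,connectivity=4)
    for i in range(1,n):
        if st[i,4]<minn: continue
        p=W[l==i]; r=cv2.minAreaRect(p[:,:2].astype(np.float32)); print(st[i],"z",np.median(p[:,2]).round(1),np.round(r[0],1),np.round(r[1],1),round(r[2],1))
E
python3 - <<'E'
from h import *
plan(555,-214.7,6,250)
im,W=cloud("wrist"); save("w1.png",im); comps(W,(420,700,-480,-120),(35,55))
E
```

```text
t 1.98 tcp [ 555.5 -214.3  249.3] yaw 6.24 width 85.2 F [-1.3 -1.6  0.3]
rot first [-0.0011  0.0005  0.0041] then dp [-0.6  0.3 -0.7] | dp before rot [-0.6  0.3 -0.7]
[  234   100    64   173 10154] z 45.0 [ 552.5 -215.7] [180.8  60.3] 5.9
[ 369  124   96  154 7941] z 45.0 [ 555.1 -372. ] [ 61.9 160.6] 84.9
```

View pics/w1.png

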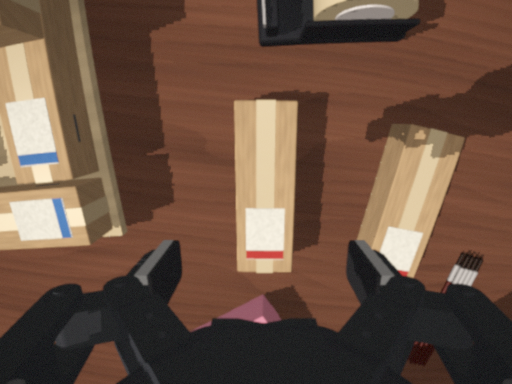

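The wrist view shows the red-marked spare upright between the fingers, centred at (265,185), at (552.5,-215.7) and 5.9°. I'll descend and grip.

Call:
{"api": "jog_arm", "payload": {
  "dp": [
    [-2,1,20],
    [0,0,22],
    [0,0,22],
    [0,0,22],
    [0,0,22],
    [0,0,22],
    [0,0,20],
    [0,0,12],
    [0,0,7],
    [0,0,0]
  ],
  "delta_rot": [
    [0,0,0],
    [0,0,0],
    [0,0,0],
    [0,0,0],
    [0,0,0],
    [0,0,0],
    [0,0,0],
    [0,0,0],
    [0,0,0],
    [0,0,0]
  ],
  "gripper": [0,0,0,0,0,0,0,0,0,0]
}}

```text
time_s: 2.87
tcp_pos: [551.6, -218.5, 79.8]
ee_rot: [[0.995, 0.103, -0.002], [0.103, -0.995, 0.0], [-0.002, -0.0, -1.0]]
contact_force: [-0.5, -1.3, 0.3]
grip_width: 85.4
grip_force: 0.0
```

Call:
{"api": "jog_arm", "payload": {
  "dp": [
    [0,0,0],
    [0,0,0],
    [0,0,0],
    [0,0,0],
    [0,0,0],
    [0,0,0],
    [0,0,0],
    [0,0,0]
  ],
  "delta_rot": [
    [0,0,0],
    [0,0,0],
    [0,0,0],
    [0,0,0],
    [0,0,0],
    [0,0,0],
    [0,0,0],
    [0,0,0]
  ],
  "gripper": [255,255,255,255,255,255,255,255]
}}

```text
time_s: 3.53
tcp_pos: [553.4, -218.0, 82.4]
ee_rot: [[0.995, 0.105, 0.002], [0.105, -0.995, -0.001], [0.002, 0.001, -1.0]]
contact_force: [-1.8, 0.4, 6.2]
grip_width: 59.4
grip_force: 66.1
```

Call:
{"api": "jog_arm", "payload": {
  "dp": [
    [0,0,-8],
    [0,0,-16],
    [0,0,-20],
    [0,0,-20],
    [0,0,-20],
    [0,0,-20],
    [0,0,-20],
    [0,0,-20],
    [0,0,-10],
    [0,0,0]
  ],
  "delta_rot": [
    [0,0,0],
    [0,0,0],
    [0,0,0],
    [0,0,0],
    [0,0,0],
    [0,0,0],
    [0,0,0],
    [0,0,0],
    [0,0,-0.041],
    [0,0,-0.041]
  ],
  "gripper": [255,255,255,255,255,255,255,255,255,255]
}}

```text
time_s: 4.37
tcp_pos: [553.6, -218.1, 238.5]
ee_rot: [[0.982, 0.187, 0.004], [0.187, -0.982, -0.002], [0.004, 0.002, -1.0]]
contact_force: [0.5, -0.2, -2.7]
grip_width: 59.1
grip_force: 65.4
```

Call:
{"api": "jog_arm", "payload": {
  "dp": [
    [3,-10,0],
    [6,-21,0],
    [7,-25,0],
    [7,-25,0],
    [7,-25,0],
    [7,-25,0],
    [7,-25,0],
    [7,-25,0],
    [6,-17,0],
    [4,-9,0]
  ],
  "delta_rot": [
    [0,0,0],
    [0,0,0],
    [0,0,0],
    [0,0,0],
    [0,0,0],
    [0,0,0],
    [0,0,0],
    [0,0,0],
    [0,0,0],
    [0,0,0]
  ],
  "gripper": [255,255,255,255,255,255,255,255,255,255]
}}

```text
time_s: 5.2
tcp_pos: [573.5, 1.1, 234.8]
ee_rot: [[0.982, 0.189, -0.001], [0.189, -0.982, 0.002], [-0.001, -0.002, -1.0]]
contact_force: [-0.2, 1.0, -2.8]
grip_width: 58.8
grip_force: 65.4
```

Call:
{"api": "jog_arm", "payload": {
  "dp": [
    [0,0,0],
    [0,0,0]
  ],
  "delta_rot": [
    [0,0,0],
    [0,0,0]
  ],
  "gripper": [255,255]
}}

```text
time_s: 5.37
tcp_pos: [573.9, -3.3, 234.7]
ee_rot: [[0.983, 0.186, -0.001], [0.186, -0.983, -0.001], [-0.001, 0.001, -1.0]]
contact_force: [-0.5, -0.4, -3.3]
grip_width: 59.3
grip_force: 65.4
```

```bash
python3 - <<'E'
from h import *
plan(574.3,-2.5,10.7,235)
im,W=cloud("wrist"); save("w2.png",im)
for zr in((110,128),(140,260),(66,84)): print(zr); comps(W,(380,800,-150,300),zr,400)
im,W=cloud("top");print("top")
for zr in((110,128),(180,215),(66,84)): print(zr); comps(W,(380,800,-150,300),zr,60)
E
```

```text
t 5.37 tcp [573.9  -3.3 234.7] yaw 10.7 width 59.3 F [-0.5 -0.4 -3.3]
rot first [0.0005 0.0008 0.    ] then dp [ 0.6 -0.7 -0.3] | dp before rot [ 0.6 -0.7 -0.3]
(110, 128)
[    0     0   315   252 30944] z 120.0 [612.5  93. ] [177.4 229.5] 7.7
(140, 260)
[    0    55   512   329 77154] z 198.4 [605.8   3.5] [114.7 133.5] 11.3
(66, 84)
[  38   84  156  208 7935] z 75.0 [549.8 133.7] [190.6 151.9] 9.0
top
(110, 128)
[186 136  21  21 334] z 119.2 [676.2 137.1] [59.2 66.8] 10.8
[167 141  26  55 925] z 119.5 [603.7 191.5] [178.   59.1] 10.4
(180, 215)
(66, 84)
[177 191  21  24 348] z 74.8 [488.3 171.8] [73.4 60.6] 10.0
[197 192  18  20 292] z 74.1 [493.3 106. ] [60.4 57.2] 10.5
```

View pics/w2.png

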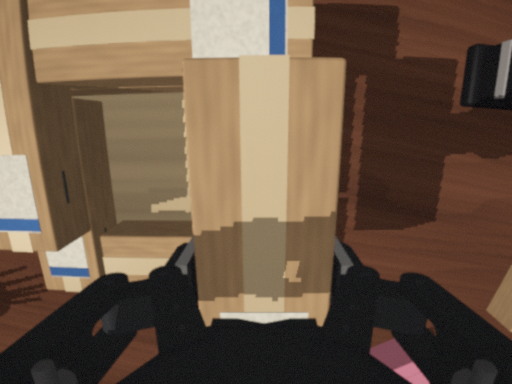

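The carton is held level, front edge at row 57, with upper_2's label just beyond it. I'll measure its front end and sides relative to the laid cartons in the same view.

```bash
cat >> h.py <<'E'
def bf(W,c=(589.4,95.0),yaw=10.7):
    t=np.radians(yaw); d=W[...,:2]-np.array(c)
    return np.stack([d[...,0]*np.cos(t)+d[...,1]*np.sin(t),-d[...,0]*np.sin(t)+d[...,1]*np.cos(t),W[...,2]],-1)
def edges(B,zr,xr,yr):
    m=(B[...,2]>zr[0])&(B[...,2]<zr[1])&(B[...,0]>xr[0])&(B[...,0]<xr[1])&(B[...,1]>yr[0])&(B[...,1]<yr[1])
    p=B[m]; return len(p),np.percentile(p,[0.3,99.7],axis=0).round(1).tolist()
E
python3 - <<'E'
from h import *
im,W=cloud("wrist");B=bf(W)
m=(W[...,2]>193)&(W[...,2]<204); m[260:]=False; m[:,:185]=False; m[:,350:]=False
p=B[m];print("carton",p.min(0),p.max(0),np.percentile(p,[.5,99.5],axis=0), cv2.minAreaRect(p[:,:2].astype(np.float32)))
print("upper2 xmin etc",edges(B,(117,123),(50,130),(-60,50)))
print("upper1 end",edges(B,(117,123),(-90,-20),(68,118)), "upper1 side", edges(B,(117,123),(-40,40),(40,135)))
print("low4",edges(B,(72,78),(-140,-50),(-100,55)),"low3 inner",edges(B,(72,78),(-40,40),(-140,-50)))
im,W=cloud("top");B=bf(W)
print("top: upper1",edges(B,(115,124),(-90,140),(50,140)))
print("carton",edges(B,(190,206),(-150,100),(-140,-40)))
E
```

```text
carton [ -24.58566974 -131.53356421  193.07730482] [ 56.25023496 -60.96338427 200.31592601] [[ -23.59635134 -125.23687562  195.28264461]
 [  55.34419224  -66.18386784  198.8002767 ]] ((15.833118438720703, -96.25516510009766), (70.57032012939453, 80.83157348632812), 89.99011993408203)
upper2 xmin etc (12855, [[61.2, -59.6, 117.7], [110.0, 49.7, 121.9]])
upper1 end (2185, [[-60.1, 68.1, 118.1], [-20.2, 110.4, 122.0]]) upper1 side (4767, [[-39.8, 61.2, 117.1], [39.8, 103.0, 122.1]])Traceback (most recent call last):
  File "<stdin>", line 7, in <module>
  File "h.py", line 33, in edges
    p=B[m]; return len(p),np.percentile(p,[0.3,99.7],axis=0).round(1).tolist()
                          ~~~~~~~~~~~~~^^^^^^^^^^^^^^^^^^^^^
    return _quantile_unchecked(
        a, q, axis, out, overwrite_input, method, keepdims, weights)
    return _ureduce(a,
                    func=_quantile_ureduce_func,
    ...<5 lines>...
                    overwrite_input=overwrite_input,
                    method=method)
    r = func(a, **kwargs)
    result = _quantile(arr,
                       quantiles=q,
    ...<2 lines>...
                       out=out,
                       weights=wgt)
    slices_having_nans = np.isnan(arr[-1, ...])
                                  ~~~^^^^^^^^^
IndexError: index -1 is out of bounds for axis 0 with size 0
```

Front end is 5.4 mm clear of upper_2 and everything agrees within about 1 mm. Lowering.

Call:
{"api": "jog_arm", "payload": {
  "dp": [
    [-1,-1,8],
    [0,0,15],
    [0,0,15],
    [0,0,14],
    [0,0,10],
    [0,0,7],
    [0,0,4],
    [0,0,2],
    [0,0,1],
    [0,0,0]
  ],
  "delta_rot": [
    [0,0,0],
    [0,0,0],
    [0,0,0],
    [0,0,0],
    [0,0,0],
    [0,0,0],
    [0,0,0],
    [0,0,0],
    [0,0,0],
    [0,0,0]
  ],
  "gripper": [255,255,255,255,255,255,255,255,255,255]
}}

```text
time_s: 6.35
tcp_pos: [573.3, -2.3, 159.2]
ee_rot: [[0.983, 0.186, 0.001], [0.186, -0.983, 0.0], [0.001, 0.0, -1.0]]
contact_force: [0.4, -0.0, -2.5]
grip_width: 59.1
grip_force: 65.4
```

Call:
{"api": "jog_arm", "payload": {
  "dp": [
    [0,0,1],
    [0,0,0.5],
    [0,0,0],
    [0,0,0]
  ],
  "delta_rot": [
    [0,0,0],
    [0,0,0],
    [0,0,0],
    [0,0,0]
  ],
  "gripper": [255,255,255,255]
}}

```text
time_s: 6.68
tcp_pos: [573.1, -2.3, 157.6]
ee_rot: [[0.983, 0.186, 0.0], [0.186, -0.983, -0.0], [0.0, 0.0, -1.0]]
contact_force: [-0.4, -0.4, -2.3]
grip_width: 59.3
grip_force: 65.4
```

Not touching yet; go down in half-millimetre steps.

Call:
{"api": "jog_arm", "payload": {
  "dp": [
    [0,0,0.7],
    [0,0,0.5],
    [0,0,0],
    [0,0,0]
  ],
  "delta_rot": [
    [0,0,0],
    [0,0,0],
    [0,0,0],
    [0,0,0]
  ],
  "gripper": [255,255,255,255]
}}

```text
time_s: 7.02
tcp_pos: [573.1, -2.3, 157.3]
ee_rot: [[0.983, 0.186, 0.001], [0.186, -0.983, -0.0], [0.001, 0.0, -1.0]]
contact_force: [-4.3, 0.0, 9.6]
grip_width: 59.3
grip_force: 66.9
```

Call:
{"api": "jog_arm", "payload": {
  "dp": [
    [0,0,0.5],
    [0,0,0],
    [0,0,0]
  ],
  "delta_rot": [
    [0,0,0],
    [0,0,0],
    [0,0,0]
  ],
  "gripper": [255,255,255]
}}

```text
time_s: 7.27
tcp_pos: [573.1, -2.3, 157.3]
ee_rot: [[0.983, 0.186, 0.001], [0.186, -0.983, -0.0], [0.001, 0.0, -1.0]]
contact_force: [-6.3, -1.0, 15.4]
grip_width: 58.9
grip_force: 67.6
```

It is on the layer below. Relieve the push, release, rise straight up.

Call:
{"api": "jog_arm", "payload": {
  "dp": [
    [0,0,-1],
    [0,0,0],
    [0,0,0],
    [0,0,0],
    [0,0,0],
    [0,0,0],
    [0,0,0],
    [0,0,0]
  ],
  "delta_rot": [
    [0,0,0],
    [0,0,0],
    [0,0,0],
    [0,0,0],
    [0,0,0],
    [0,0,0],
    [0,0,0],
    [0,0,0]
  ],
  "gripper": [255,255,0,0,0,0,0,0]
}}

```text
time_s: 7.93
tcp_pos: [573.0, -2.3, 156.6]
ee_rot: [[0.983, 0.186, -0.0], [0.186, -0.983, -0.0], [-0.0, 0.0, -1.0]]
contact_force: [0.6, -0.4, -0.0]
grip_width: 85.2
grip_force: 0.0
```

Call:
{"api": "jog_arm", "payload": {
  "dp": [
    [0,0,-6],
    [0,0,-12],
    [0,0,-18],
    [0,0,-20],
    [0,0,-20],
    [0,0,-20],
    [0,0,-8],
    [0,0,0]
  ],
  "delta_rot": [
    [0,0,0],
    [0,0,0],
    [0,0,0],
    [0,0,0],
    [0,0,0],
    [0,0,0],
    [0,0,0],
    [0,0,0]
  ],
  "gripper": [0,0,0,0,0,0,0,0]
}}

```text
time_s: 8.6
tcp_pos: [574.0, -2.2, 262.9]
ee_rot: [[0.983, 0.186, 0.004], [0.186, -0.983, 0.0], [0.004, 0.001, -1.0]]
contact_force: [0.9, 0.7, -1.0]
grip_width: 85.4
grip_force: 0.0
```

```bash
python3 - <<'E'
from h import *
plan(545.8,-370.5,-6.1,235)
im,W=cloud("wrist"); save("w3.png",im);B=bf(W)
print("placed",edges(B,(115,125),(-140,60),(-135,-45)),"u2",edges(B,(115,125),(59.5,130),(-110,50)))
m=(B[...,2]>115)&(B[...,2]<125)&(B[...,0]<59)&(B[...,1]<-40)&(B[...,0]>-25)
print(cv2.minAreaRect(B[m][:,:2].astype(np.float32)))
E
```

```text
t 8.6 tcp [574.   -2.2 262.9] yaw 10.69 width 85.4 F [ 0.9  0.7 -1. ]
rot first [-0.     -0.0041  0.2931] then dp [ 11.1 369.2  27.9] | dp before rot [-96.2 356.7  27.8]
placed (15966, [[-123.5, -122.4, 118.1], [54.6, -62.7, 122.1]]) u2 (18707, [[61.2, -109.5, 116.7], [119.9, 49.5, 122.3]])
((15.156593322753906, -92.63908386230469), (60.53491973876953, 80.30675506591797), 89.99720764160156)
```

View pics/w3.png

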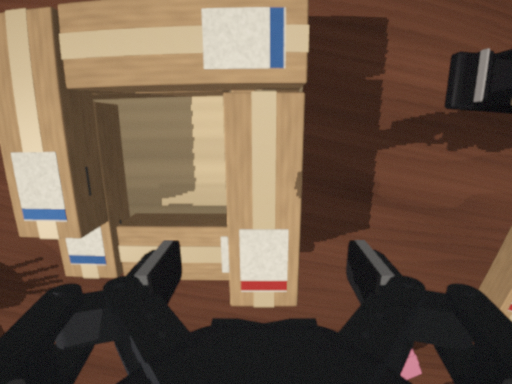

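The first spare sits flush in its place at (265,195), with a clean gap to upper_2. Now for the second spare.

Call:
{"api": "jog_arm", "payload": {
  "dp": [
    [0,0,0],
    [0,0,0],
    [0,0,0],
    [1,20,0],
    [1,27,0],
    [1,27,0],
    [1,27,0],
    [1,27,0],
    [1,27,0],
    [1,27,0]
  ],
  "delta_rot": [
    [0,0,0.098],
    [0,0,0.098],
    [0,0,0.097],
    [0,0,0],
    [0,0,0],
    [0,0,0],
    [0,0,0],
    [0,0,0],
    [0,0,0],
    [0,0,0]
  ],
  "gripper": [0,0,0,0,0,0,0,0,0,0]
}}

```text
time_s: 9.48
tcp_pos: [559.7, -185.2, 258.9]
ee_rot: [[0.994, -0.106, -0.003], [-0.106, -0.994, 0.0], [-0.003, -0.0, -1.0]]
contact_force: [0.0, 0.3, 0.5]
grip_width: 85.5
grip_force: 0.0
```

Call:
{"api": "jog_arm", "payload": {
  "dp": [
    [1,27,0],
    [1,27,0],
    [1,27,0],
    [1,27,4],
    [0,27,6],
    [0,27,6],
    [0,17,6],
    [0,8,6],
    [0,0,0],
    [0,0,0]
  ],
  "delta_rot": [
    [0,0,0],
    [0,0,0],
    [0,0,0],
    [0,0,0],
    [0,0,0],
    [0,0,0],
    [0,0,0],
    [0,0,0],
    [0,0,0],
    [0,0,0]
  ],
  "gripper": [0,0,0,0,0,0,0,0,0,0]
}}

```text
time_s: 10.32
tcp_pos: [544.6, -369.2, 231.3]
ee_rot: [[0.994, -0.106, -0.002], [-0.106, -0.994, 0.002], [-0.002, -0.002, -1.0]]
contact_force: [-0.3, 0.7, 0.2]
grip_width: 85.5
grip_force: 0.0
```

```bash
python3 - <<'E'
from h import *
plan(545.8,-370.5,-6.1,80)
im,W=cloud("wrist"); save("w4.png",im)
comps(W,(420,680,-480,-280),(35,55),400)
E
```

```text
t 10.32 tcp [ 544.6 -369.2  231.3] yaw -6.08 width 85.5 F [-0.3  0.7  0.2]
rot first [-0.0017  0.002   0.0004] then dp [  1.4   1.1 151.3] | dp before rot [  1.7   1.4 151.3]
[  231    94    68   184 11553] z 45.0 [ 544.7 -371.2] [ 60.3 180.1] 84.9
```

View pics/w4.png

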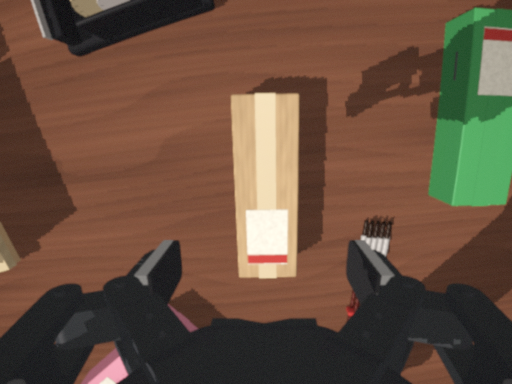

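The second spare is at (265,185), between the fingers; its yaw is -5.1°, so turn 1°. The brushes and the green carton are clear of the fingers.

Call:
{"api": "jog_arm", "payload": {
  "dp": [
    [1,1.5,10],
    [0,0,20],
    [0,0,22],
    [0,0,22],
    [0,0,22],
    [0,0,22],
    [0,0,18],
    [0,0,10],
    [0,0,5],
    [0,0,0]
  ],
  "delta_rot": [
    [0,0,-0.017],
    [0,0,0],
    [0,0,0],
    [0,0,0],
    [0,0,0],
    [0,0,0],
    [0,0,0],
    [0,0,0],
    [0,0,0],
    [0,0,0]
  ],
  "gripper": [0,0,0,0,0,0,0,0,0,0]
}}

```text
time_s: 11.2
tcp_pos: [545.6, -371.0, 80.9]
ee_rot: [[0.996, -0.088, -0.001], [-0.088, -0.996, 0.001], [-0.001, -0.001, -1.0]]
contact_force: [0.2, -1.0, -0.2]
grip_width: 85.5
grip_force: 0.0
```

Call:
{"api": "jog_arm", "payload": {
  "dp": [
    [0,0,0],
    [0,0,0],
    [0,0,0],
    [0,0,0],
    [0,0,0],
    [0,0,0],
    [0,0,0],
    [0,0,0]
  ],
  "delta_rot": [
    [0,0,0],
    [0,0,0],
    [0,0,0],
    [0,0,0],
    [0,0,0],
    [0,0,0],
    [0,0,0],
    [0,0,0]
  ],
  "gripper": [255,255,255,255,255,255,255,255]
}}

```text
time_s: 11.87
tcp_pos: [546.4, -372.4, 83.3]
ee_rot: [[0.996, -0.089, 0.002], [-0.089, -0.996, -0.001], [0.002, 0.001, -1.0]]
contact_force: [-0.2, 1.5, 7.5]
grip_width: 59.1
grip_force: 66.3
```

Call:
{"api": "jog_arm", "payload": {
  "dp": [
    [0,0,-8],
    [0,0,-16],
    [0,0,-22],
    [0,0,-22],
    [0,0,-22],
    [0,0,-22],
    [0,0,-22],
    [0,0,-22],
    [0,0,-16],
    [0,0,-5]
  ],
  "delta_rot": [
    [0,0,0],
    [0,0,0],
    [0,0,0],
    [0,0,0],
    [0,0,0],
    [0,0,0],
    [0,0,0.05],
    [0,0,0.075],
    [0,0,0.1],
    [0,0,0.1]
  ],
  "gripper": [255,255,255,255,255,255,255,255,255,255]
}}

```text
time_s: 12.7
tcp_pos: [546.2, -372.5, 262.5]
ee_rot: [[0.913, -0.407, 0.004], [-0.407, -0.913, -0.002], [0.004, 0.0, -1.0]]
contact_force: [0.2, -0.0, -3.1]
grip_width: 59.0
grip_force: 65.4
```

Call:
{"api": "jog_arm", "payload": {
  "dp": [
    [0,0,0],
    [0,0,0],
    [0,0,0],
    [0,0,0],
    [0,0,0],
    [0,0,0],
    [0,0,0],
    [0,0,0],
    [0,0,0],
    [0,0,0]
  ],
  "delta_rot": [
    [0,0,0.11],
    [0,0,0.11],
    [0,0,0.11],
    [0,0,0.11],
    [0,0,0.11],
    [0,0,0.11],
    [0,0,0.11],
    [0,0,0.11],
    [0,0,0.06],
    [0,0,0.03]
  ],
  "gripper": [255,255,255,255,255,255,255,255,255,255]
}}

```text
time_s: 13.53
tcp_pos: [545.4, -371.5, 259.0]
ee_rot: [[0.182, -0.983, -0.0], [-0.983, -0.182, 0.001], [-0.001, 0.0, -1.0]]
contact_force: [0.1, 0.7, -2.9]
grip_width: 59.2
grip_force: 65.4
```

```bash
python3 - <<'E'
from h import *
plan(491.9,110.1,-79.3,260)
print(np.round(monitor.read_state()["joint_positions"],2))
E
```

```text
t 13.53 tcp [ 545.4 -371.5  259. ] yaw -79.52 width 59.2 F [ 0.1  0.7 -2.9]
rot first [ 0.0001  0.0005 -0.0038] then dp [-483.2  -36.8   -1. ] | dp before rot [-483.3  -35.    -0.7]
[ 0.3   0.54  0.33  1.55 -0.19  1.08 -2.28]
```

The last joint would leave its range at that yaw, so I'll turn the half turn the other way (yaw 100.7°, the same fit).

Call:
{"api": "jog_arm", "payload": {
  "dp": [
    [0,0,0],
    [0,0,0],
    [0,0,0],
    [0,0,0],
    [0,0,0],
    [0,0,0],
    [0,0,0],
    [0,0,0],
    [0,0,0],
    [0,0,0]
  ],
  "delta_rot": [
    [0,0,-0.105],
    [0,0,-0.105],
    [0,0,-0.105],
    [0,0,-0.105],
    [0,0,-0.105],
    [0,0,-0.105],
    [0,0,-0.105],
    [0,0,-0.105],
    [0,0,-0.105],
    [0,0,-0.105]
  ],
  "gripper": [255,255,255,255,255,255,255,255,255,255]
}}

```text
time_s: 14.37
tcp_pos: [545.2, -371.8, 259.1]
ee_rot: [[0.946, -0.323, -0.0], [-0.323, -0.946, 0.0], [-0.0, -0.0, -1.0]]
contact_force: [-0.1, -1.1, -2.5]
grip_width: 59.1
grip_force: 65.4
```

Call:
{"api": "jog_arm", "payload": {
  "dp": [
    [0,0,0],
    [0,0,0],
    [0,0,0],
    [0,0,0],
    [0,0,0],
    [0,0,0],
    [0,0,0],
    [0,0,0],
    [0,0,0],
    [0,0,0]
  ],
  "delta_rot": [
    [0,0,-0.105],
    [0,0,-0.105],
    [0,0,-0.105],
    [0,0,-0.105],
    [0,0,-0.105],
    [0,0,-0.105],
    [0,0,-0.105],
    [0,0,-0.105],
    [0,0,-0.105],
    [0,0,-0.105]
  ],
  "gripper": [255,255,255,255,255,255,255,255,255,255]
}}

```text
time_s: 15.2
tcp_pos: [545.1, -371.9, 259.1]
ee_rot: [[0.751, 0.66, -0.001], [0.66, -0.751, -0.0], [-0.0, -0.0, -1.0]]
contact_force: [-0.3, 0.3, -2.8]
grip_width: 58.9
grip_force: 65.4
```

Call:
{"api": "jog_arm", "payload": {
  "dp": [
    [0,0,0],
    [0,0,0],
    [0,0,0],
    [0,0,0],
    [0,0,0],
    [0,0,0],
    [0,0,0],
    [0,0,0],
    [0,0,0],
    [0,0,0]
  ],
  "delta_rot": [
    [0,0,-0.105],
    [0,0,-0.105],
    [0,0,-0.105],
    [0,0,-0.105],
    [0,0,-0.105],
    [0,0,-0.105],
    [0,0,-0.105],
    [0,0,-0.105],
    [0,0,-0.07],
    [0,0,-0.035]
  ],
  "gripper": [255,255,255,255,255,255,255,255,255,255]
}}

```text
time_s: 16.03
tcp_pos: [545.0, -372.1, 259.0]
ee_rot: [[-0.094, 0.996, -0.001], [0.996, 0.094, -0.0], [-0.0, -0.001, -1.0]]
contact_force: [0.4, -0.5, -2.5]
grip_width: 59.3
grip_force: 65.4
```

```bash
python3 - <<'E'
from h import *
plan(491.9,110.1,100.7,260)
print(np.round(monitor.read_state()["joint_positions"],2))
E
```

```text
t 16.03 tcp [ 545.  -372.1  259. ] yaw 95.37 width 59.3 F [ 0.4 -0.5 -2.5]
rot first [-0.0008  0.     -0.0931] then dp [483.7  37.3  -1. ] | dp before rot [485.1  -7.8  -1.1]
[ 0.78  0.57 -0.41  1.51  0.24  1.12  0.41]
```

Call:
{"api": "jog_arm", "payload": {
  "dp": [
    [0,0,0],
    [20,1.5,0],
    [27,2,0],
    [27,2,0],
    [27,2,0],
    [27,2,0],
    [27,2,0],
    [27,2,0],
    [27,2,0],
    [27,2,0]
  ],
  "delta_rot": [
    [0,0,-0.093],
    [0,0,0],
    [0,0,0],
    [0,0,0],
    [0,0,0],
    [0,0,0],
    [0,0,0],
    [0,0,0],
    [0,0,0],
    [0,0,0]
  ],
  "gripper": [255,255,255,255,255,255,255,255,255,255]
}}

```text
time_s: 16.87
tcp_pos: [519.2, -135.7, 259.2]
ee_rot: [[-0.182, 0.983, -0.0], [0.983, 0.182, -0.001], [-0.001, -0.0, -1.0]]
contact_force: [0.7, 0.3, -2.7]
grip_width: 59.0
grip_force: 65.4
```

Call:
{"api": "jog_arm", "payload": {
  "dp": [
    [27,2.3,0],
    [27,2.3,0],
    [27,2.3,0],
    [27,2.3,0],
    [27,2.3,0],
    [27,2.3,0],
    [27,2.3,0],
    [27,2.3,0],
    [20,1.2,0],
    [10,1,0]
  ],
  "delta_rot": [
    [0,0,0],
    [0,0,0],
    [0,0,0],
    [0,0,0],
    [0,0,0],
    [0,0,0],
    [0,0,0],
    [0,0,0],
    [0,0,0],
    [0,0,0]
  ],
  "gripper": [255,255,255,255,255,255,255,255,255,255]
}}

```text
time_s: 17.7
tcp_pos: [494.5, 111.8, 259.4]
ee_rot: [[-0.185, 0.983, 0.0], [0.983, 0.185, 0.001], [0.001, 0.001, -1.0]]
contact_force: [0.1, 0.6, -1.6]
grip_width: 59.4
grip_force: 65.4
```

Call:
{"api": "jog_arm", "payload": {
  "dp": [
    [0,0,0],
    [0,0,0],
    [0,0,0]
  ],
  "delta_rot": [
    [0,0,0],
    [0,0,0],
    [0,0,0]
  ],
  "gripper": [255,255,255]
}}

```text
time_s: 17.95
tcp_pos: [495.6, 107.2, 258.6]
ee_rot: [[-0.18, 0.984, -0.0], [0.984, 0.18, -0.001], [-0.001, -0.0, -1.0]]
contact_force: [-0.9, 0.2, -3.0]
grip_width: 58.9
grip_force: 65.4
```

```bash
python3 - <<'E'
from h import *
plan(491.9,110.1,100.7,260)
im,W=cloud("wrist"); save("w5.png",im);B=bf(W);np.savez("w5.npz",im=im,B=B)
def e(n,*a):
    try: print(n,edges(B,*a))
    except Exception as x: print(n,"none")
m=(B[...,2]>215)&(B[...,2]<230); m[255:]=False; m[:,:185]=False; m[:,350:]=False
p=B[m];print("carton",np.percentile(p,[.5,50,99.5],axis=0).round(1), cv2.minAreaRect(p[:,:2].astype(np.float32)))
e("u1 end",(117,123),(-80,130),(50,135))
e("u2",(117,123),(59.5,130),(-130,60))
e("placed",(117,123),(-130,59),(-130,-40))
E
```

```text
t 17.95 tcp [495.6 107.2 258.6] yaw 100.38 width 58.9 F [-0.9  0.2 -3. ]
rot first [-0.0005  0.0012 -0.0057] then dp [ 3.6 -3.1 -1.4] | dp before rot [ 3.5 -3.1 -1.4]
carton [[-119.1   41.1  218.2]
 [ -89.6   84.   220.1]
 [ -60.2  117.8  221.8]] ((-89.0255355834961, 79.1228256225586), (78.98184204101562, 70.81645965576172), 89.62960815429688)
u1 end (14242, [[-32.6, 50.7, 117.8], [107.6, 121.6, 122.1]])
u2 (7988, [[60.5, -89.4, 117.2], [120.8, 56.3, 121.8]])
placed (791, [[-17.7, -122.7, 118.3], [46.7, -71.3, 121.6]])
```

View pics/w5.png

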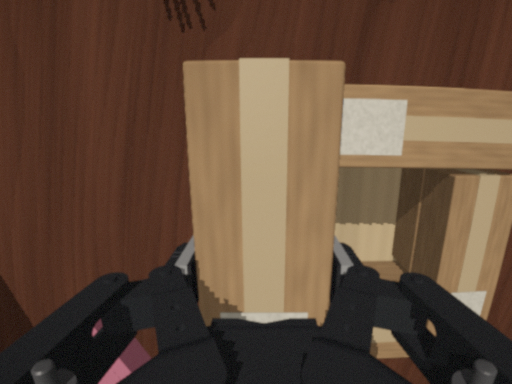

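The carton is level over its place, 5 mm too far toward upper_1 and 3.5 mm short along its length. I'll correct that high up, then lower.

Call:
{"api": "jog_arm", "payload": {
  "dp": [
    [3.6,-5,0],
    [0,0,6],
    [0,0,14],
    [0,0,16],
    [0,0,16],
    [0,0,14],
    [0,0,6],
    [0,0,0],
    [0,0,0],
    [0,0,0]
  ],
  "delta_rot": [
    [0,0,-0.006],
    [0,0,0],
    [0,0,0],
    [0,0,0],
    [0,0,0],
    [0,0,0],
    [0,0,0],
    [0,0,0],
    [0,0,0],
    [0,0,0]
  ],
  "gripper": [255,255,255,255,255,255,255,255,255,255]
}}

```text
time_s: 18.83
tcp_pos: [490.3, 111.7, 187.4]
ee_rot: [[-0.188, 0.982, 0.001], [0.982, 0.188, 0.0], [0.0, 0.001, -1.0]]
contact_force: [0.7, 0.2, -3.0]
grip_width: 59.1
grip_force: 65.4
```

```bash
python3 - <<'E'
from h import *
plan(491.9,110.1,100.7,161)
im,W=cloud("wrist");B=bf(W)
m=(B[...,2]>142)&(B[...,2]<160); m[255:]=False; m[:,:185]=False; m[:,350:]=False
p=B[m];print("carton",np.percentile(p,[.5,50,99.5],axis=0).round(1), cv2.minAreaRect(p[:,:2].astype(np.float32)))
for n,a in(("u1",((117,123),(-80,130),(50,135))),("u2",((117,123),(59.5,130),(-130,60)))): print(n,edges(B,*a))
E
```

```text
t 18.83 tcp [490.3 111.7 187.4] yaw 100.82 width 59.1 F [ 0.7  0.2 -3. ]
rot first [ 0.0011 -0.0001  0.0021] then dp [-1.9  1.3 26.4] | dp before rot [-1.9  1.3 26.4]
carton [[-123.9   46.4  147. ]
 [ -94.4   89.5  149. ]
 [ -64.9  123.3  150.6]] ((-94.40365600585938, 84.58985137939453), (71.73582458496094, 78.86438751220703), 0.2224404364824295)
u1 (20370, [[-56.7, 62.9, 118.1], [38.0, 122.2, 122.2]])
u2 (243, [[59.9, -32.8, 117.0], [69.3, -1.4, 120.8]])
```

Within about 1 to 2 mm now. Small trim and lower on.

Call:
{"api": "jog_arm", "payload": {
  "dp": [
    [-1,1,4],
    [0,0,7],
    [0,0,6],
    [0,0,4],
    [0,0,3],
    [0,0,2],
    [0,0,1],
    [0,0,0],
    [0,0,0]
  ],
  "delta_rot": [
    [0,0,0],
    [0,0,0],
    [0,0,0],
    [0,0,0],
    [0,0,0],
    [0,0,0],
    [0,0,0],
    [0,0,0],
    [0,0,0]
  ],
  "gripper": [255,255,255,255,255,255,255,255,255]
}}

```text
time_s: 19.63
tcp_pos: [491.1, 110.8, 159.8]
ee_rot: [[-0.188, 0.982, 0.0], [0.982, 0.188, 0.0], [0.0, 0.0, -1.0]]
contact_force: [-0.8, -0.0, -3.5]
grip_width: 58.8
grip_force: 65.4
```

Call:
{"api": "jog_arm", "payload": {
  "dp": [
    [0,0,0.6],
    [0,0,0.6],
    [0,0,0],
    [0,0,0]
  ],
  "delta_rot": [
    [0,0,0],
    [0,0,0],
    [0,0,0],
    [0,0,0]
  ],
  "gripper": [255,255,255,255]
}}

```text
time_s: 19.97
tcp_pos: [491.0, 110.7, 158.5]
ee_rot: [[-0.188, 0.982, 0.0], [0.982, 0.188, -0.0], [-0.0, 0.0, -1.0]]
contact_force: [0.8, 0.3, -2.9]
grip_width: 59.4
grip_force: 65.4
```

Call:
{"api": "jog_arm", "payload": {
  "dp": [
    [0,0,0.5],
    [0,0,0.5],
    [0,0,0],
    [0,0,0]
  ],
  "delta_rot": [
    [0,0,0],
    [0,0,0],
    [0,0,0],
    [0,0,0]
  ],
  "gripper": [255,255,255,255]
}}

```text
time_s: 20.3
tcp_pos: [491.1, 110.8, 158.2]
ee_rot: [[-0.188, 0.982, 0.001], [0.982, 0.188, -0.0], [-0.001, 0.001, -1.0]]
contact_force: [-4.1, -2.0, 7.6]
grip_width: 59.2
grip_force: 66.5
```

Contact. Release and rise.

Call:
{"api": "jog_arm", "payload": {
  "dp": [
    [0,0,-0.5],
    [0,0,0],
    [0,0,0],
    [0,0,0],
    [0,0,0],
    [0,0,0],
    [0,0,0],
    [0,0,0]
  ],
  "delta_rot": [
    [0,0,0],
    [0,0,0],
    [0,0,0],
    [0,0,0],
    [0,0,0],
    [0,0,0],
    [0,0,0],
    [0,0,0]
  ],
  "gripper": [255,255,0,0,0,0,0,0]
}}

```text
time_s: 20.97
tcp_pos: [491.0, 110.8, 158.0]
ee_rot: [[-0.188, 0.982, -0.0], [0.982, 0.188, -0.0], [-0.0, -0.0, -1.0]]
contact_force: [0.1, -0.1, -0.2]
grip_width: 85.4
grip_force: 0.0
```

Call:
{"api": "jog_arm", "payload": {
  "dp": [
    [0,0,-6],
    [0,0,-12],
    [0,0,-18],
    [0,0,-20],
    [0,0,-20],
    [0,0,-20],
    [0,0,-20],
    [0,0,-8],
    [0,0,0],
    [0,0,0]
  ],
  "delta_rot": [
    [0,0,0],
    [0,0,0],
    [0,0,0],
    [0,0,0],
    [0,0,0],
    [0,0,0],
    [0,0,0],
    [0,0,0],
    [0,0,0],
    [0,0,0]
  ],
  "gripper": [0,0,0,0,0,0,0,0,0,0]
}}

```text
time_s: 21.8
tcp_pos: [491.0, 110.6, 281.9]
ee_rot: [[-0.188, 0.982, 0.0], [0.982, 0.188, -0.0], [-0.0, 0.0, -1.0]]
contact_force: [0.0, 0.4, -0.4]
grip_width: 85.7
grip_force: 0.0
```

```bash
python3 - <<'E'
from h import *
plan(491.9,110.1,100.7,260)
im,W=cloud("wrist");B=bf(W);save("w6.png",im)
print("P1",edges(B,(115,125),(-135,-60.5),(-58,135)))
m=(B[...,2]>115)&(B[...,2]<125)&(B[...,0]<-60.5)&(B[...,1]>-20)
print(cv2.minAreaRect(B[m][:,:2].astype(np.float32)))
print("u1",edges(B,(115,125),(-60,130),(55,135)),"u2",edges(B,(115,125),(59,130),(-130,55)),"P2",edges(B,(115,125),(-130,56),(-130,-60)))
E
```

```text
t 21.8 tcp [491.  110.6 281.9] yaw 100.81 width 85.7 F [ 0.   0.4 -0.4]
rot first [0.0004 0.0003 0.0019] then dp [-0.7  0.8 21.9] | dp before rot [-0.7  0.8 21.9]
P1 (13762, [[-123.9, -56.6, 117.9], [-64.2, 121.8, 122.0]])
((-94.12040710449219, 51.091461181640625), (60.452510833740234, 142.14605712890625), 0.04631723836064339)
u1 (14955, [[-59.6, 55.5, 117.2], [118.8, 122.0, 122.2]]) u2 (6682, [[60.3, -121.5, 115.4], [120.9, 54.6, 121.6]]) P2 (3295, [[-124.0, -100.3, 115.1], [-2.2, -61.9, 122.0]])
```

View pics/w6.png

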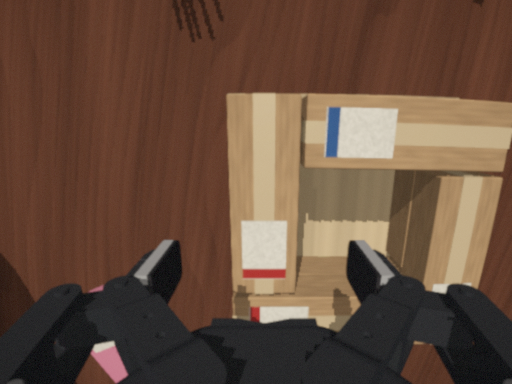

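The second spare is at (265,190), flush with the outer edges, all four tops at z = 120, with even 5 to 6 mm gaps. Handing in.

```bash
python3 -c "
from bench import ticket; print(ticket.close_job())"
```

```text
the job is handed in; nothing more can be done
None
```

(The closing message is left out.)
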